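# Index and lock the rice-tub turntable

### The arm

A 6-joint arm with a two-finger parallel gripper is mounted at the origin on the work surface. World frame = base frame: x ahead of the robot, y to its left, z up, the work surface at z = 0. Lengths are in mm, angles in rad, forces in N, time in s.
With the tool pointing down it reaches from about 325 to 925 mm from the base axis. Payload 3.1 kg.
Tool frame: the origin (TCP) lies midway between the tips of the shut fingers; the grasp point (between the pads) lies 19 mm behind it; x points along the fingers, z is the direction in which the jaws open and shut, and the axes are right-handed (so a half turn about x gives the same grasp; the last joint's range is limited). The gripper opens to 85 mm and grips with 20 to 120 N. Pads are 22 mm wide; open, the fingers measure 114 mm over their backs; the gripper's body (76 mm by 85 mm) begins 54 mm behind the grasp point. The pads swing forward as they close: fully open they stand 13 mm farther back than shut.
Start: joints at [1.034, 0.217, 1.613, -0, 1.311, -0.112], TCP at [257.57, 569.471, 231.3] pointing down, gripper open.
Joint ranges: [-2.75, 2.75], [-0.78, 2.1], [0.31, 2.55], [-1.13, 4.27], [0.13, 2.63], [-2.58, 2.58]. Speed limits (rad/s): [2.79, 2.79, 3.14, 3.14, 3.14, 3.14].

### API

Orientations are given as a unit quaternion [w, x, y, z].
In Python, from workcell import ctrl gives the robot as it stands.
- The arm moves only by the tool drive_tool, never from a script. Its argument "motion" is one flat list of numbers, 7 for each row, row after row: the shift along the tool's x, y, z in cm, then the turn, a rotation vector about the tool's x, y, z in rad, then the finger opening in cm, from 0 to 8.54. In form: [tx, ty, tz, ax, ay, az, gripper, tx, ty, tz, ax, ay, az, gripper, ...]. A call has exactly 10 rows; each row shifts and turns the commanded pose from where the row before left it, along the tool's axes as they then stand; what a row does not reach is not made up. A row lasts 1/10 s, in which the tool goes at most 50 mm and 8.59 degrees, less where a joint would pass 70% of its speed; a pose out of reach is approached as far as the arm can. A call with a gripper value outside its range is refused whole. The fingers move at their own pace and stop on an object; the grip force is fixed at half the most. Time passes only in rows, so rows that do not move let the fingers close, or fill a call up. It gives the time, the measured TCP pose, the force and the opening at its end, in the units of the state.
- ctrl.state(): the state, without advancing time (a new reading comes with each control period).
- ctrl.camera(name): name is "scene" or "side" or "wrist"; returns (picture, depth): 384x512x3 uint8, blue, green, red; 384x512 float32, mm along the optical axis (not along the pixel's ray), 0 where there is no reading.
- ctrl.camera_params(name): a dict with "vfov" (degrees; the focal length in pixels is half the picture's height over the tangent of half this angle, whatever the lens; pixels are square), "cx", "cy" (the principal point, pixels), "D" ([k1, k2, p1, p2, k3] as OpenCV has them; the pictures are not rectified), "pose" (4x4, takes a point from camera to world coordinates). Camera axes: x right, y up, looking along -z (the intrinsics and any distortion apply to the point x, -y, -z); pixel columns grow to the right and rows downward; lengths in mm; the calibration is good to about 2 mm. A picture is of the moment at which its call begins: read the wrist's pose just before it. camera_params takes no time and is no camera call; for the wrist camera it gives the pose at the moment of the call.
- ctrl.job_done(): hands the job in, once; it reports no verdict.
Trained networks look in the newest picture that a camera, given by its name, has taken for a name from the list of things; names that differ only in an ending like _2 or _b are one class to them, and where a whole thing is asked for, a point or a joint stands for the part that bears it (a point fixed in the world has none). Each returns a list of dicts, best first, with "score" (0 to 1); they miss things now and then, are a little off and sometimes report something else, mostly with a low value. They report only what shows in the picture. A call takes as long as a camera call.
- ctrl.cut_out(camera, query): "mask" (384x512 bool, what is visible of it) and "centre" ([row, column] in pixels, amid what is visible of it).
The state is a dict: "clock": time; "qpos": joint angles; "qvel": joint speeds; "joint_torque": joint torques, N m; "eef_pos": TCP position; "orientation": TCP orientation; "wrist_force": force on the tool from outside, world axes, zero at the start; "moment": the same for the moment, N m; "width": finger opening in mm.
Only numpy, scipy, OpenCV 4.12 (cv2) and the standard library are available. Lean on these libraries where they do the work, as an engineer would, in place of code of your own. Each camera call takes 0.05 s, during which the arm holds its last target. There are 200 camera calls.

### The job

Fold the steel latch arm over so that its nose lies on the raised rim of the tub's turntable, then push the turntable round by its pegs until the nose drops fully into the notch in the rim, and push on against the latch with about 10 N for a moment to make sure that it holds before letting go. Turn it steadily without spinning it, never push on the turntable or the latch with more than 20 N, and leave the bowl, the paddle and the spatula where they are.

Things in the scene. Friction and masses are not known exactly. Their poses are not given: they have to be found in the camera images.
- axis (a point): Centre of a round cypress turntable, on its axis, level with its deck (36 mm above the counter). Deck 330 mm across, with a raised rim along its edge, 150 to 165 mm from the axis, its top 48 mm above the counter, broken by one notch 17 mm wide. A wooden tub 200 mm across is fixed on the deck (brim 98 mm above the counter). The stand underneath is fixed.
- peg (a point): Centre, at half height, of one of six fixed upright wooden pegs between tub and rim: 14 mm thick, centres 126 mm from the axis, from the deck up to 91 mm above the counter, 60 degrees apart. This is the one 30 degrees anticlockwise of the notch (seen from above).
- turntable (a joint): Turntable angle, rad, anticlockwise from above positive, endless; starts at -1.1 to -0.55. At 0 the notch points exactly at the stud; it locks, depending on where the latch stands, somewhere from -0.08 to 0.08: find it by feel. 2 to 3 N at a peg turns it; it stops soon after one stops pushing. Once locked it has about 1.5 mm of play each way, then stops dead.
- mark (a point): Top of a small dark steel stud, 10 mm across, on the stand's tongue, 262 mm from the axis, 15 mm above the counter, left of the turntable as seen from the robot (within 20 degrees). It shows the side of the latch.
- latch_place (a point): Nominal place of the latch's hinge pin, 215 mm from the axis on the line to the stud, 62 mm above the counter. The real latch is turned about the turntable's axis from here by up to 0.08 rad either way (17 mm), which is not measured. Its pin is level, square to the line to the axis, between two steel cheeks (36 mm across in all, tops 72 mm above the counter).
- latch (a joint): Latch arm angle, rad. 0: level, nose down in the notch (locked). About 0.17: nose on the rim. 1.95: parked at the start, leaning 22 degrees back, away from the tub; pushed past upright it falls on to the rim by its weight, and later into the notch. At its end a crossbar 64 mm long, 12 mm thick, parallel to the pin, 62 mm from it: parked, 117 mm above the counter, 244 mm from the axis.
- paddle: White plastic rice paddle, 210 mm long, 8 mm thick, lying flat to the right of the turntable; origin underneath, between handle and blade; leave it alone.
- spatula: Stainless steel fan-shaped spatula, 220 mm long, up to 85 mm wide, lying flat to the right of the turntable; origin underneath, between handle and blade; leave it alone.
- bowl: White ceramic bowl, 116 mm across, 62 mm high, upright; origin at the centre of its underside. Stands to the right of the turntable; leave it alone.

How it is judged (in metres and radians):
On the way, in this order (a step that is already met when the one before it is completed fails the run):
1. the latch arm is folded over and its nose lies on the rim, with the notch elsewhere (value of joint latch between 0.1 and 0.3 rad), for 0.2 s.
2. the turntable has been pushed round until the nose is down in the notch, and is pressed against the latch with more than 6 N (value of joint latch below 0.05 rad and contact force between the fingers and turntable above 6 N), for 0.2 s.
At the end, for the whole second after the job is handed in: The latch arm is down with its nose fully in the notch (joint latch below 0.05 rad), so that the turntable is locked, and the turntable is at rest (below 0.03 rad/s) (value of joint latch below 0.05 rad and velocity of joint turntable between -0.03 and 0.03 rad/s); the robot touches nothing.
It fails at once if the turntable is pushed with more than 20 N (contact force between the fingers and turntable above 20 N).
It fails at once if the latch is pushed with more than 20 N (contact force between the fingers and latch above 20 N).
It fails at once if the turntable is spun (faster than 1.2 rad/s) (velocity of joint turntable above 1.2 rad/s or velocity of joint turntable below -1.2 rad/s).
It fails at once if the bowl, the paddle or the spatula is moved by more than 20 mm (distance of any of bowl, paddle, spatula from where it was at the start of the episode above 0.02 m).
It also fails if it takes over 51 s, if anything falls off the work surface, if the arm or the gripper's body presses on something with over 40 N, if the wrist force passes 120 N, or if a joint passes its speed limit or range.

## Working session

There is one attempt and no reset: what is moved stays moved. The work goes in short steps, Python scripts to look and compute and a tool call to move; the robot and the scene stay as the last step left them, time stands still between calls to the robot, and variables do not carry over. Pictures are saved under pics/ and viewed, about 8 in all and at most 12, crops included, and the job is handed in when it is done.

Besides the shell and the picture viewer there is one more tool, called after "Request:" as name(argument=value, ...) on one line, values as JSON. drive_tool: Moves the arm, as the interface text tells. Its arguments: {"type":"object","properties":{"motion":{"type":"array","items":{"type":"number"}}},"required":["motion"]}

```bash
mkdir -p pics
cat > h.py <<'E'
import numpy as np, cv2
from workcell import ctrl
from scipy.spatial.transform import Rotation as R
def K(name):
    p=ctrl.camera_params(name); f=192/np.tan(np.radians(p["vfov"]/2))
    return p,np.array([[f,0,p["cx"]],[0,f,p["cy"]],[0,0,1]])
def pts(name,depth,rc,p=None):
    if p is None: p=ctrl.camera_params(name)
    f=192/np.tan(np.radians(p["vfov"]/2)); k=np.array([[f,0,p["cx"]],[0,f,p["cy"]],[0,0,1]])
    rc=np.atleast_2d(rc); uv=cv2.undistortPoints(rc[:,::-1].astype(float).reshape(-1,1,2),k,np.array(p["D"],float)).reshape(-1,2)
    d=depth[rc[:,0].astype(int),rc[:,1].astype(int)]
    c=np.c_[uv[:,0]*d,-uv[:,1]*d,-d,np.ones(len(d))]
    return (np.array(p["pose"])@c.T).T[:,:3],d
def rot():
    s=ctrl.state(); q=s["orientation"]; return R.from_quat([q[1],q[2],q[3],q[0]]).as_matrix(),np.array(s["eef_pos"]),s
E
python3 - <<'E'
from h import *
for n in ["scene","side"]:
    im,d=ctrl.camera(n); cv2.imwrite(f"pics/{n}0.png",im); np.save(f"{n}_d.npy",d)
    for q in ["mark","peg","latch","axis","turntable"]:
        r=ctrl.cut_out(n,q)
        for x in r[:2]:
            c=np.array(x["centre"]); m=np.argwhere(x["mask"]); P,dd=pts(n,d,m); P=P[dd>0]
            print(n,q,round(x["score"],2),c.round(),len(m),np.median(P,0).round() if len(P) else None, pts(n,d,c)[0].round() )
print(rot()[0].round(3),ctrl.state())
E
```

```text
scene mark 0.56 [196. 258.] 11176 [578. -49.  45.] [[581. -48.  44.]]
scene peg 0.61 [200. 254.] 10170 [585. -63.  45.] [[596. -59.  47.]]
scene latch 0.73 [161. 336.] 240 [528. 163. 120.] [[532. 156. 125.]]
scene axis 0.75 [194. 256.] 11071 [579. -49.  45.] [[576. -55.  45.]]
scene turntable 0.63 [197. 254.] 10249 [585. -62.  45.] [[584. -59.  46.]]
side mark 0.63 [218. 235.] 11400 [555.  -8.  46.] [[551.  28. 100.]]
side peg 0.68 [207. 239.] 9748 [558. -40.  47.] [[558. -53.  46.]]
side latch 0.52 [263. 231.] 231 [522. 173. 124.] [[527. 173. 124.]]
side axis 0.61 [217. 236.] 11282 [555.  -9.  46.] [[558. -18.  47.]]
side turntable 0.73 [209. 237.] 9671 [559. -41.  47.] [[560. -44.  47.]]
[[ 0.    -0.911  0.412]
 [ 0.     0.412  0.911]
 [-1.    -0.     0.   ]] {'clock': 0.6, 'qpos': array([ 1.03381145e+00,  2.16868485e-01,  1.61337731e+00, -2.58491147e-06,
        1.31131453e+00, -1.12206387e-01]), 'qvel': array([-0.0007829 , -0.00201728,  0.00046261,  0.00140229, -0.00041893,
        0.00049198]), 'joint_torque': array([-4.01536436e-04, -3.96588457e+01, -3.04026139e+01, -2.27220721e-04,
        1.24510138e-03, -3.27486283e-06]), 'eef_pos': array([257.56896774, 569.48107345, 231.33169908]), 'orientation': array([ 0.59417356, -0.38336291,  0.5941523 ,  0.38337149]), 'wrist_force': array([ 0.1110583 ,  0.44655786, -0.67649733]), 'moment': array([ 0.00728576, -0.02429559,  0.02343888]), 'width': 85.75249493819409}
```

Run:
```python
import cv2,numpy as np
a=cv2.imread("pics/scene0.png");b=cv2.imread("pics/side0.png")
cv2.imwrite("pics/both.png",np.hstack([cv2.resize(a[90:300,130:400],(400,311)),cv2.resize(b[90:330,100:400],(400,320))[:311]]))
cv2.imwrite("pics/scene_big.png",cv2.resize(a[90:300,130:400],None,fx=2.8,fy=2.8,interpolation=cv2.INTER_CUBIC))
cv2.imwrite("pics/side_big.png",cv2.resize(b[100:310,100:380],None,fx=2.8,fy=2.8,interpolation=cv2.INTER_CUBIC))
```

```text
(no output)
```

View pics/scene_big.png

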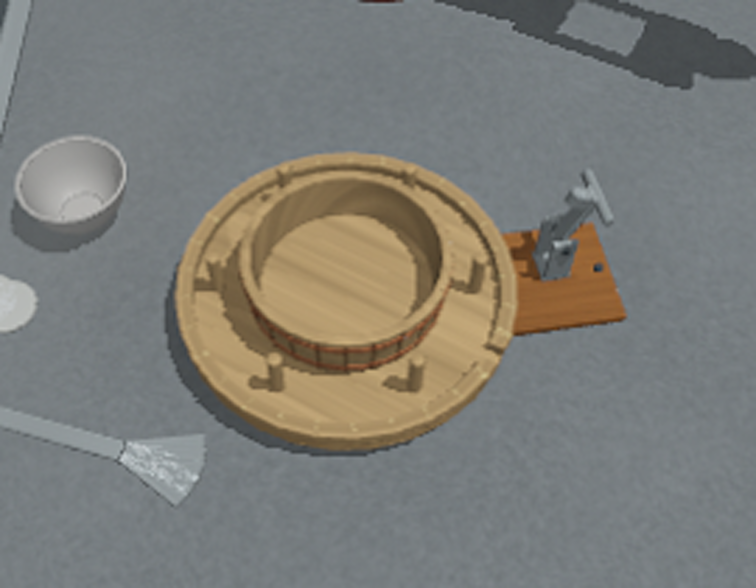

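View pics/side_big.png

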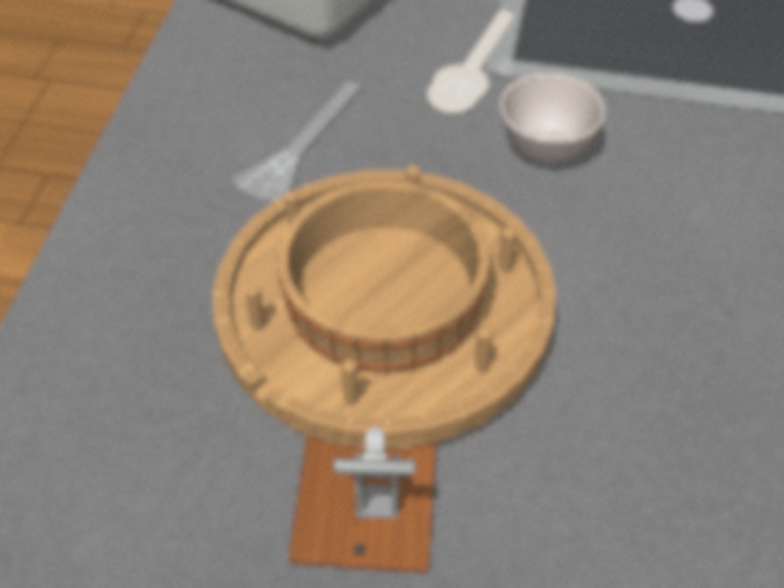

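The scene view, which faces the robot, shows the latch parked at right (crossbar at about 597,197, stud at 598,267). The notch is at about (497,340) and the peg near it at (477,275). The side view agrees: crossbar (373,467), stud (360,549), notch (250,380). Next I fit the geometry.

```bash
cat > fit.py <<'E'
from h import *
from scipy.optimize import least_squares
import itertools
for n in ["scene","side"]:
    d=np.load(f"{n}_d.npy"); p=ctrl.camera_params(n)
    rc=np.array(list(itertools.product(range(90,330),range(100,400))))
    P,dd=pts(n,d,rc,p); P=P[dd>0]
    def circ(z,r0,tol):
        Q=P[abs(P[:,2]-z)<2.5][:,:2]; c=np.array([575,-50.])
        for t in (30,15,6,4):
            r=np.linalg.norm(Q-c,axis=1); q=Q[abs(r-r0)<t]
            if len(q)<10:break
            c=least_squares(lambda x:np.linalg.norm(q-x,axis=1)-r0,c,loss="soft_l1").x
        return c.round(1),len(q)
    print(n,"rim",circ(48,157.5,0),"brim",circ(98,97,0))
    L=P[(P[:,1]>100)&(P[:,2]>64)&(P[:,0]<640)&(P[:,0]>400)]
    B=L[(L[:,2]>108)]
    print("latch",len(L),len(B),B.min(0).round(),B.max(0).round(),B.mean(0).round(1)); 
    if len(B)>5:
        w=np.linalg.svd(B-B.mean(0))[2]; print("bar dir",w[0].round(3), np.ptp((B-B.mean(0))@w[0]).round())
    st={"scene":[185.4,343.6],"side":[296.1,228.6]}[n]; print("stud",pts(n,d,st,p)[0].round(1))
    no={"scene":[211.4,307.5],"side":[100+380/2.8,100+250/2.8]}[n]; print("notch",pts(n,d,no,p)[0].round(1))
    for q in ({"scene":[[275,477],[375,417],[372,276]],"side":[[380,350],[308,258],[352,484]]}[n]):
        o=np.array([90,130]) if n=="scene" else np.array([100,100]); print("peg",pts(n,d,o+np.array(q)/2.8,p)[0].round(1))
E
python3 fit.py
```

```text
scene rim (array([565.4, -61.5]), 765) brim (array([565.2, -62.5]), 443)
latch 303 162 [494. 147. 109.] [553. 188. 134.] [527.2 169.4 123. ]
bar dir [ 0.942  0.325 -0.08 ] 61.0
stud [[534.3 198.7  16. ]]
notch [[635.6  78.8  48.1]]
peg [[576.9  63.5  70.6]]
peg [[683.9  -1.   73.6]]
peg [[ 680.5 -125.5   79.7]]
side rim (array([564. , -62.1]), 382) brim (array([563.6, -62.6]), 279)
latch 256 211 [491. 147. 117.] [553. 187. 134.] [522.2 172.2 124.6]
bar dir [-0.98  -0.196  0.005] 62.0
stud [[530.9 196.6  15.2]]
notch [[660.7  68.8  51.8]]
peg [[566.2  70.3  79.5]]
peg [[670.2   1.4  72.2]]
peg [[455.8  10.5  71. ]]
```

Request:
drive_tool(motion=[0,-3.76,-2.1,0,0,0,0,0,-3.76,-2.1,0,0,0,0,0,-3.76,-2.1,0,0,0,0,0,-3.76,-2.1,0,0,0,0,0,-3.76,-2.1,0,0,0,0,0,-3.76,-2.1,0,0,0,0,0,-3.76,-2.1,0,0,0,0,0,-3.76,-2.1,0,0,0,0,0,-3.76,-2.1,0,0,0,0,0,-3.76,-2.1,0,0,0,0])

```text
clock: 1.6
eef_pos: [514.5, 221.7, 231.6]
orientation: [0.594, -0.383, 0.594, 0.383]
wrist_force: [1.0, 0.9, -0.6]
width: -0.2
```

Request:
drive_tool(motion=[1.5,0,0,0.12,0,0,0,1.5,0,0,0.12,0,0,0,1.5,0,0,0.12,0,0,0,1.5,0,0,0.12,0,0,0,1.5,0,0,0.12,0,0,0,1.5,0,0,0.12,0,0,0,1.5,0,0,0.12,0,0,0,1.5,0,0,0.12,0,0,0,0,0,0,0,0,0,0,0,0,0,0,0,0,0])

```text
clock: 2.6
eef_pos: [513.6, 223.2, 111.4]
orientation: [0.704, -0.067, 0.704, 0.067]
wrist_force: [-0.3, 0.3, 0.2]
width: 0.1
```

Run:
```python
from h import *
r,p,s=rot(); print(r.round(3),p.round(1),s["clock"],s["wrist_force"].round(2))
im,d=ctrl.camera("scene"); cv2.imwrite("pics/s1.png",cv2.resize(im[60:300,150:450],None,fx=2.4,fy=2.4))
ax=np.array([564.8,-62.2]); u=np.array([-.177,.984])
e=p[:2]-ax; print("r",np.linalg.norm(e),"lateral",e@[u[1],-u[0]])
```

```text
[[-0.    -0.187  0.982]
 [-0.     0.982  0.187]
 [-1.    -0.    -0.   ]] [513.6 223.2 111.4] 2.6 [-0.33  0.32  0.2 ]
r 289.9438650068551 lateral 0.08269654626603672
```

View pics/s1.png

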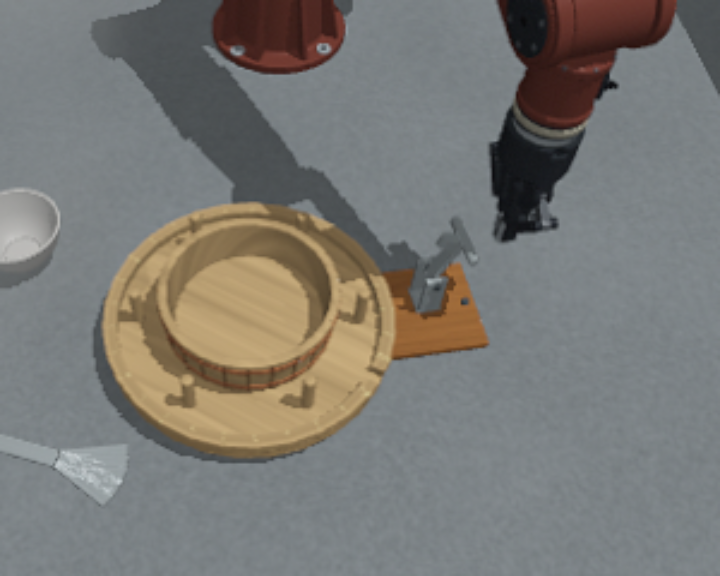

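The fingertip (505,238) is in line behind the crossbar (462,240), so I'll push slowly inward.

Request:
drive_tool(motion=[0.2,-0.6,0,0,0,0,0,0.2,-0.6,0,0,0,0,0,0.2,-0.6,0,0,0,0,0,0.2,-0.6,0,0,0,0,0,0,-0.3,0,0,0,0,0,0,-0.3,0,0,0,0,0,0,-0.3,0,0,0,0,0,0,-0.3,0,0,0,0,0,0,-0.3,0,0,0,0,0,0,-0.3,0,0,0,0,0])

```text
clock: 3.65
eef_pos: [521.5, 181.7, 103.4]
orientation: [0.704, -0.066, 0.704, 0.066]
wrist_force: [0.6, 0.3, 0.6]
width: -0.5
```

Request:
drive_tool(motion=[0,-0.3,0,0,0,0,0,0,-0.3,0,0,0,0,0,0,-0.3,0,0,0,0,0,0,-0.3,0,0,0,0,0,0,-0.3,0,0,0,0,0,0,-0.3,0,0,0,0,0,0,-0.3,0,0,0,0,0,0,-0.3,0,0,0,0,0,0,-0.3,0,0,0,0,0,0,-0.3,0,0,0,0,0])

```text
clock: 4.65
eef_pos: [527.0, 152.2, 103.3]
orientation: [0.704, -0.066, 0.704, 0.066]
wrist_force: [0.6, 0.1, 0.6]
width: -0.1
```

Run:
```python
from h import *
r,p,s=rot(); print(p.round(1),s["clock"],s["wrist_force"].round(2))
for n in ["scene","side"]:
    im,d=ctrl.camera(n); cv2.imwrite(f"pics/{n}2.png",im)
a=cv2.imread("pics/scene2.png");b=cv2.imread("pics/side2.png")
cv2.imwrite("pics/both2.png",np.hstack([cv2.resize(a[120:270,250:400],(400,400)),cv2.resize(b[160:310,160:310],(400,400))]))
```

```text
[527.  152.2 103.3] 4.65 [0.58 0.12 0.57]
```

View pics/both2.png

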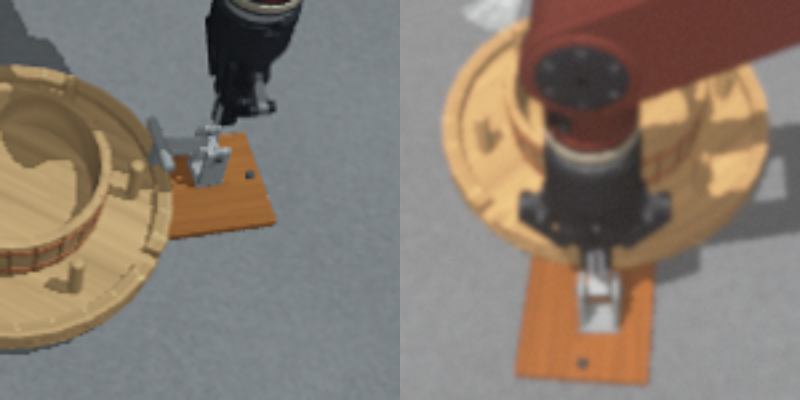

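The latch is folded. Its crossbar now lies by the rim (left panel 160,145) and the fingers are clear of it. Next I move above the gap behind the next peg clockwise, away from the latch.

Request:
drive_tool(motion=[-1.5,0,0,0,0,0,0,-1.5,0,0,0,0,0,0,-1.5,0,0,0,0,0,0,-1.5,0,0,0,0,0,0,0,-3.63,2.05,0,0,0,0,0,-3.63,2.05,0,0,0,0,0,-3.63,2.05,0,0,0,0,0,-3.63,2.05,0,0,0,0,0,-3.63,2.05,0,0,0,0,0,-3.63,2.05,0,0,0,0])

```text
clock: 5.75
eef_pos: [689.5, -40.2, 165.0]
orientation: [0.705, -0.066, 0.703, 0.066]
wrist_force: [0.4, 0.9, -0.2]
width: 0.1
```

```bash
cat > st.py <<'E'
from h import *
r,p,s=rot(); ax=np.array([564.8,-62.2]); e=p[:2]-ax
print(p.round(1),"clock",s["clock"],"F",s["wrist_force"].round(2),"Ftool",(r.T@s["wrist_force"]).round(2),"r",np.linalg.norm(e).round(1),"ang",np.degrees(np.arctan2(e[1],e[0])).round(2),"zang",np.degrees(np.arctan2(r[1,2],r[0,2])).round(2))
E
cat > look.py <<'E'
import sys; from h import *
import itertools
im,d=ctrl.camera("scene"); cv2.imwrite(f"pics/{sys.argv[1]}.png",cv2.resize(im[90:300,150:400],None,fx=2.8,fy=2.8))
E
python3 st.py; python3 look.py s3
```

```text
[689.5 -40.2 165. ] clock 5.75 F [ 0.42  0.9  -0.17] Ftool [0.17 0.8  0.58] r 126.6 ang 9.99 zang 10.66
```

View pics/s3.png

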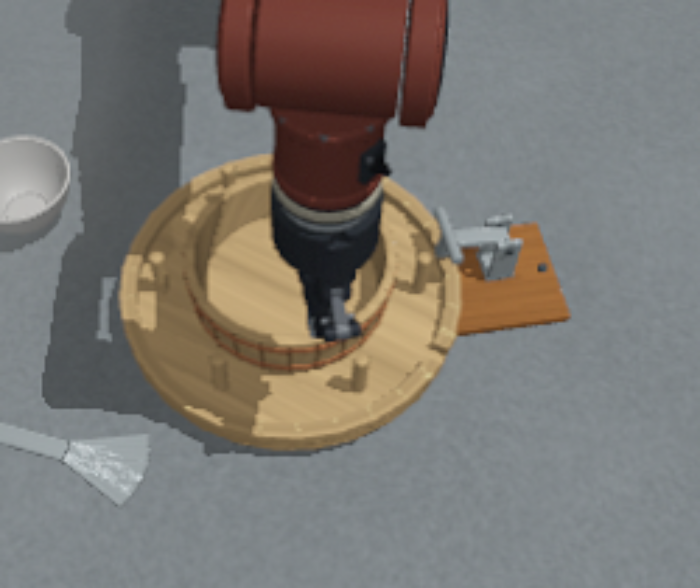

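The nose lies on the rim (crossbar 447,237). The tool is on the clockwise side of the peg at (361,372), above the gap. Descend.

Request:
drive_tool(motion=[1.1,0,0,0,0,0,0,1.1,0,0,0,0,0,0,1.1,0,0,0,0,0,0,1.1,0,0,0,0,0,0,1.1,0,0,0,0,0,0,1.1,0,0,0,0,0,0,1.1,0,0,0,0,0,0,1.1,0,0,0,0,0,0,1.1,0,0,0,0,0,0,0,0,0,0,0,0,0])

```text
clock: 6.8
eef_pos: [686.3, -38.7, 61.6]
orientation: [0.703, -0.065, 0.706, 0.066]
wrist_force: [0.5, 0.2, 0.1]
width: -0.1
```

```bash
python3 st.py
```

```text
[686.3 -38.7  61.6] clock 6.8 F [0.51 0.17 0.14] Ftool [-0.14  0.07  0.53] r 123.7 ang 10.95 zang 10.65
```

Request:
drive_tool(motion=[0,0.3,0.02,-0.024,0,0,0,0,0.3,0.02,-0.024,0,0,0,0,0.3,0.02,-0.024,0,0,0,0,0.3,0.02,-0.024,0,0,0,0,0.3,0.02,-0.024,0,0,0,0,0.3,0.02,-0.024,0,0,0,0,0.3,0.02,-0.024,0,0,0,0,0.3,0.02,-0.024,0,0,0,0,0.3,0.02,-0.024,0,0,0,0,0.3,0.02,-0.024,0,0,0])

```text
clock: 7.8
eef_pos: [681.2, -10.4, 64.4]
orientation: [0.691, -0.151, 0.691, 0.15]
wrist_force: [-1.8, -4.4, 1.2]
width: -0.1
```

```bash
python3 st.py
```

```text
[681.2 -10.4  64.4] clock 7.8 F [-1.82 -4.36  1.23] Ftool [-1.23 -3.21 -3.47] r 127.3 ang 23.98 zang 24.52
```

Request:
drive_tool(motion=[0,0.3,0,-0.024,0,0,0,0,0.3,0,-0.024,0,0,0,0,0.3,0,-0.024,0,0,0,0,0.3,0,-0.024,0,0,0,0,0.3,0,-0.024,0,0,0,0,0.3,0,-0.024,0,0,0,0,0.3,0,-0.024,0,0,0,0,0.3,0,-0.024,0,0,0,0,0.3,0,-0.024,0,0,0,0,0.3,0,-0.024,0,0,0])

```text
clock: 8.8
eef_pos: [666.1, 16.3, 64.4]
orientation: [0.668, -0.232, 0.668, 0.232]
wrist_force: [-1.3, -4.7, 1.8]
width: 0.2
```

```bash
python3 st.py
```

```text
[666.1  16.3  64.4] clock 8.8 F [-1.34 -4.67  1.77] Ftool [-1.77 -2.84 -3.95] r 128.1 ang 37.77 zang 38.28
```

Request:
drive_tool(motion=[0,0.25,-0.01,-0.02,0,0,0,0,0.25,-0.01,-0.02,0,0,0,0,0.25,-0.01,-0.02,0,0,0,0,0.25,-0.01,-0.02,0,0,0,0,0.25,-0.01,-0.02,0,0,0,0,0.25,-0.01,-0.02,0,0,0,0,0.25,-0.01,-0.02,0,0,0,0,0.25,-0.01,-0.02,0,0,0,0,0.25,-0.01,-0.02,0,0,0,0,0.25,-0.01,-0.02,0,0,0])

```text
clock: 9.8
eef_pos: [648.5, 34.3, 64.4]
orientation: [0.642, -0.297, 0.641, 0.297]
wrist_force: [3.9, 0.0, -1.1]
width: 0.1
```

```bash
python3 st.py; python3 look.py s4
```

```text
[648.5  34.3  64.4] clock 9.8 F [ 3.91  0.02 -1.11] Ftool [ 1.12 -2.97  2.54] r 127.7 ang 49.04 zang 49.71
```

View pics/s4.png

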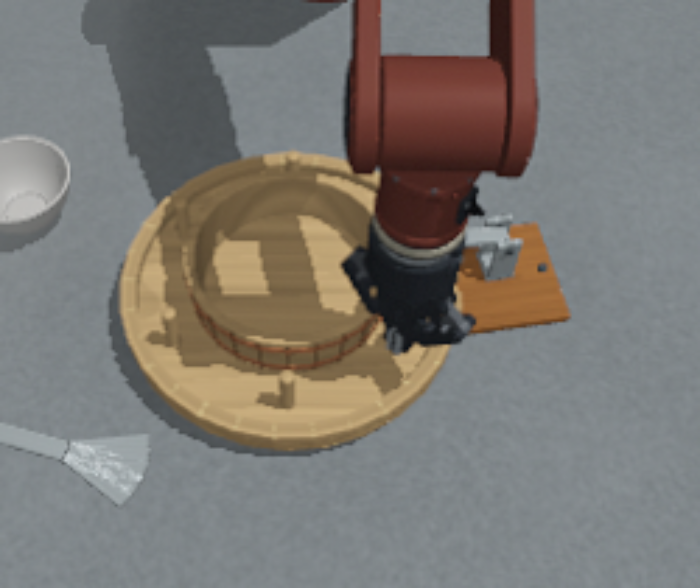

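Request:
drive_tool(motion=[0,0.1,-0.01,-0.008,0,0,0,0,0.1,-0.01,-0.008,0,0,0,0,0.1,-0.01,-0.008,0,0,0,0,0.1,-0.01,-0.008,0,0,0,0,0.1,0,-0.008,0,0,0,0,0.1,0,-0.008,0,0,0,0,0.1,0,-0.008,0,0,0,0,0.1,0,-0.008,0,0,0,0,0.1,0,-0.008,0,0,0,0,0.1,0,-0.008,0,0,0])

```text
clock: 10.85
eef_pos: [640.1, 39.5, 64.4]
orientation: [0.629, -0.322, 0.629, 0.322]
wrist_force: [3.9, 0.4, -0.9]
width: -0.0
```

```bash
python3 st.py
cat > lat.py <<'E'
from h import *
import itertools
ax=np.array([564.8,-62.2])
for n in ["scene","side"]:
    im,d=ctrl.camera(n)
    rc=np.array(list(itertools.product(range(90,330),range(100,400)))); P,dd=pts(n,d,rc); P=P[dd>0]
    e=P[:,:2]-ax; r=np.hypot(*e.T); a=np.degrees(np.arctan2(e[:,1],e[:,0]))
    print(n,"pegs",[(k*60,x) for k in range(-3,3) for x in [np.median(a[m]).round(1) if (m:=(abs(r-126)<12)&(P[:,2]>60)&(P[:,2]<93)&(abs((a-8-k*60+30)%360-30)<30)).sum()>4 else None]])
    m=(r>138)&(r<175)&(P[:,2]>60)&(P[:,2]<88)&(a>80)&(a<120); print(" bar",m.sum(), P[m].max(0).round() if m.any() else 0, a[m].min() if m.any() else 0,a[m].max() if m.any() else 0)
    m=(r>190)&(r<240)&(P[:,2]>58)&(P[:,2]<76)&(a>80)&(a<120); print(" cheeks",m.sum(),np.median(a[m]).round(1),a[m].min().round(1),a[m].max().round(1))
E
python3 lat.py
```

```text
[640.1  39.5  64.4] clock 10.85 F [ 3.93  0.37 -0.91] Ftool [ 0.91 -2.97  2.6 ] r 126.6 ang 53.48 zang 54.24  File "lat.py", line 8
    print(n,"pegs",[(k*60,x) for k in range(-3,3) for x in [np.median(a[m]).round(1) if (m:=(abs(r-126)<12)&(P[:,2]>60)&(P[:,2]<93)&(abs((a-8-k*60+30)%360-30)<30)).sum()>4 else None]])
                                                                                         ^^^^^^^^^^^^^^^^^^^^^^^^^^^^^^^^^^^^^^^^^^^^^^^^^^^^^^^^^^^^^^^^^^^^^^^^^
SyntaxError: assignment expression cannot be used in a comprehension iterable expression
```

```bash
python3 - <<'E'
t=open('lat.py').read().split('\n')
i=[k for k,l in enumerate(t) if 'pegs' in l][0]
t[i]='''    for c in (0,-60,-120,120,180):
        m=(abs(r-126)<11)&(P[:,2]>60)&(P[:,2]<93)&(abs((a-c+180)%360-180)<25)
        if m.sum()>4: q=P[m].mean(0); print(" peg",c,m.sum(),q.round(1),np.median((a[m]-c+180)%360-180+c).round(1))'''
open('lat.py','w').write('\n'.join(t))
E
python3 lat.py
```

```text
peg 0 52 [694.1 -59.3  81.6] 1.6
 peg -60 43 [ 633.8 -168.2   80.2] -56.4
 peg -120 37 [ 509.  -171.8   80.2] -116.7
 peg 180 32 [441.7 -67.1  84.1] 182.3
 bar 0 0 0 0
 cheeks 148 99.2 94.8 105.2
 peg -60 24 [ 629.5 -168.2   86.3] -58.1
 peg -120 34 [ 503.4 -171.4   82.7] -119.7
 peg 120 47 [497.7  47.   79.4] 121.3
 peg 180 49 [438.1 -63.7  78. ] 180.5
 bar 146 [568. 111.  88.] 88.66321091576265 112.10736742384091
 cheeks 184 100.2 95.0 105.9
```

The peg phase puts the peg at about 61.8°. The cheeks and bar put the latch at about 100.3°, so the lock is about 8.5° (18 to 19 mm) ahead.

Request:
drive_tool(motion=[0,0.12,0,-0.01,0,0,0,0,0.12,0,-0.01,0,0,0,0,0.12,0,-0.01,0,0,0,0,0.12,0,-0.01,0,0,0,0,0.12,0,-0.01,0,0,0,0,0.12,0,-0.01,0,0,0,0,0.12,0,-0.01,0,0,0,0,0.12,0,-0.01,0,0,0,0,0.12,0,-0.01,0,0,0,0,0.12,0,-0.01,0,0,0])

```text
clock: 11.95
eef_pos: [630.0, 46.2, 64.3]
orientation: [0.612, -0.353, 0.612, 0.354]
wrist_force: [3.8, 0.9, 0.3]
width: 0.2
```

Request:
drive_tool(motion=[0,0.02,0,-0.002,0,0,0,0,0.02,0,-0.002,0,0,0,0,0.02,0,-0.002,0,0,0,0,0.02,0,-0.002,0,0,0,0,0.02,0,-0.002,0,0,0,0,0.02,0,-0.002,0,0,0,0,0.02,0,-0.002,0,0,0,0,0.02,0,-0.002,0,0,0,0,0.02,0,-0.002,0,0,0,0,0.02,0,-0.002,0,0,0])

```text
clock: 12.95
eef_pos: [628.2, 47.0, 64.2]
orientation: [0.609, -0.359, 0.609, 0.359]
wrist_force: [4.0, 0.8, -0.5]
width: 0.0
```

```bash
python3 st.py
```

```text
[628.2  47.   64.2] clock 12.95 F [ 4.04  0.77 -0.54] Ftool [ 0.54 -3.16  2.63] r 126.3 ang 59.87 zang 61.09
```

Request:
drive_tool(motion=[0,0.02,0,-0.0015,0,0,0,0,0.02,0,-0.0015,0,0,0,0,0.02,0,-0.0015,0,0,0,0,0.02,0,-0.0015,0,0,0,0,0.02,0,-0.0015,0,0,0,0,0.02,0,-0.0015,0,0,0,0,0.02,0,-0.0015,0,0,0,0,0.02,0,-0.0015,0,0,0,0,0.02,0,-0.0015,0,0,0,0,0.02,0,-0.0015,0,0,0])

```text
clock: 13.95
eef_pos: [626.4, 47.9, 64.2]
orientation: [0.606, -0.364, 0.606, 0.364]
wrist_force: [3.0, 1.0, -1.0]
width: 0.3
```

Request:
drive_tool(motion=[0,0.02,0,-0.0015,0,0,0,0,0.02,0,-0.0015,0,0,0,0,0.02,0,-0.0015,0,0,0,0,0.02,0,-0.0015,0,0,0,0,0.02,0,-0.0015,0,0,0,0,0.02,0,-0.0015,0,0,0,0,0.02,0,-0.0015,0,0,0,0,0.02,0,-0.0015,0,0,0,0,0.02,0,-0.0015,0,0,0,0,0.02,0,-0.0015,0,0,0])

```text
clock: 14.95
eef_pos: [624.7, 48.7, 64.2]
orientation: [0.603, -0.369, 0.604, 0.368]
wrist_force: [2.0, -1.0, -0.5]
width: 0.1
```

Request:
drive_tool(motion=[0,0.02,0,-0.0015,0,0,0,0,0.02,0,-0.0015,0,0,0,0,0.02,0,-0.0015,0,0,0,0,0.02,0,-0.0015,0,0,0,0,0.02,0,-0.0015,0,0,0,0,0.02,0,-0.0015,0,0,0,0,0.02,0,-0.0015,0,0,0,0,0,0,0,0,0,0,0,0,0,0,0,0,0])

```text
$.motion: bad value
```

```bash
python3 st.py; python3 lat.py | grep -A1 bar
```

```text
[624.7  48.7  64.2] clock 14.95 F [ 1.96 -1.01 -0.53] Ftool [ 0.53 -2.21 -0.  ] r 126.1 ang 61.62 zang 62.8
 bar 0 0 0 0
 cheeks 149 99.7 94.5 105.7
--
 bar 175 [569. 109.  80.] 88.45220775986556 112.69585539652705
 cheeks 175 100.2 95.0 105.9
```

The call was refused because it had 64 values. The crossbar's top went from 88 to 80 mm, so the nose has dropped. I'll push on gently.

Request:
drive_tool(motion=[0,0.02,0,0,0,0,0,0,0.02,0,0,0,0,0,0,0.02,0,0,0,0,0,0,0.02,0,0,0,0,0,0,0.02,0,0,0,0,0,0,0,0,0,0,0,0,0,0,0,0,0,0,0,0,0,0,0,0,0,0,0,0,0,0,0,0,0,0,0,0,0,0,0,0])

```text
clock: 16.05
eef_pos: [623.8, 49.2, 64.2]
orientation: [0.603, -0.368, 0.604, 0.368]
wrist_force: [0.6, -2.5, -0.8]
width: -0.1
```

```bash
python3 st.py
```

```text
[623.8  49.2  64.2] clock 16.05 F [ 0.6  -2.5  -0.85] Ftool [ 0.85 -1.67 -1.95] r 126.1 ang 62.09 zang 62.8
```

Request:
drive_tool(motion=[0,0.02,0,0,0,0,0,0,0.02,0,0,0,0,0,0,0.02,0,0,0,0,0,0,0.02,0,0,0,0,0,0,0.02,0,0,0,0,0,0,0,0,0,0,0,0,0,0,0,0,0,0,0,0,0,0,0,0,0,0,0,0,0,0,0,0,0,0,0,0,0,0,0,0])

```text
clock: 17.05
eef_pos: [623.1, 49.9, 64.4]
orientation: [0.604, -0.368, 0.604, 0.368]
wrist_force: [1.4, -4.1, -1.0]
width: -0.1
```

```bash
python3 st.py
```

```text
[623.1  49.9  64.4] clock 17.05 F [ 1.37 -4.06 -1.04] Ftool [ 1.04 -3.07 -2.99] r 126.3 ang 62.53 zang 62.8
```

Request:
drive_tool(motion=[0,0.02,0,0,0,0,0,0,0.02,0,0,0,0,0,0,0.02,0,0,0,0,0,0,0.02,0,0,0,0,0,0,0.02,0,0,0,0,0,0,0,0,0,0,0,0,0,0,0,0,0,0,0,0,0,0,0,0,0,0,0,0,0,0,0,0,0,0,0,0,0,0,0,0])

```text
clock: 18.05
eef_pos: [622.6, 50.1, 64.4]
orientation: [0.604, -0.369, 0.603, 0.368]
wrist_force: [3.2, -4.0, -1.7]
width: -0.1
```

```bash
python3 st.py;  python3 lat.py | grep -A1 bar
```

```text
[622.6  50.1  64.4] clock 18.05 F [ 3.23 -3.99 -1.69] Ftool [ 1.69 -4.69 -2.07] r 126.3 ang 62.74 zang 62.8
 bar 0 0 0 0
 cheeks 147 99.7 94.8 105.5
--
 bar 173 [569. 110.  80.] 88.59219862253902 112.64286440823288
 cheeks 171 100.2 95.1 105.9
```

Request:
drive_tool(motion=[0,0.02,0,0,0,0,0,0,0.02,0,0,0,0,0,0,0.02,0,0,0,0,0,0,0.02,0,0,0,0,0,0,0.02,0,0,0,0,0,0,0,0,0,0,0,0,0,0,0,0,0,0,0,0,0,0,0,0,0,0,0,0,0,0,0,0,0,0,0,0,0,0,0,0])

```text
clock: 19.15
eef_pos: [622.6, 50.1, 64.5]
orientation: [0.604, -0.369, 0.603, 0.368]
wrist_force: [5.4, -4.4, -3.5]
width: 0.4
```

```bash
python3 st.py
```

```text
[622.6  50.1  64.5] clock 19.15 F [ 5.36 -4.39 -3.51] Ftool [ 3.53 -6.76 -1.46] r 126.3 ang 62.77 zang 62.8
```

It stops dead at about 2 N/mm, so I push to about 10 N and hold.

Request:
drive_tool(motion=[0,0.03,0,0,0,0,0,0,0.03,0,0,0,0,0,0,0.03,0,0,0,0,0,0,0.03,0,0,0,0,0,0,0.03,0,0,0,0,0,0,0,0,0,0,0,0,0,0,0,0,0,0,0,0,0,0,0,0,0,0,0,0,0,0,0,0,0,0,0,0,0,0,0,0])

```text
clock: 20.15
eef_pos: [622.6, 50.1, 64.5]
orientation: [0.605, -0.37, 0.602, 0.367]
wrist_force: [8.0, -6.6, -5.7]
width: 0.1
```

```bash
python3 st.py;  python3 lat.py | grep -A1 bar
```

```text
[622.6  50.1  64.5] clock 20.15 F [ 7.97 -6.57 -5.66] Ftool [  5.72 -10.06  -2.21] r 126.3 ang 62.79 zang 62.8
 bar 0 0 0 0
 cheeks 144 99.7 94.6 105.1
--
 bar 176 [568. 110.  79.] 88.7206863600438 112.54203191027717
 cheeks 174 100.4 95.1 105.8
```

It holds at 10 N tangential without moving. I back off, then lift.

Request:
drive_tool(motion=[0,-0.1,0,0,0,0,0,0,-0.1,0,0,0,0,0,0,-0.1,0,0,0,0,0,0,-0.1,0,0,0,0,0,0,-0.2,0,0,0,0,0,0,-0.2,0,0,0,0,0,0,-0.2,0,0,0,0,0,0,-0.2,0,0,0,0,0,0,-0.2,0,0,0,0,0,0,0,0,0,0,0,0])

```text
clock: 21.25
eef_pos: [632.6, 44.9, 64.3]
orientation: [0.604, -0.368, 0.604, 0.368]
wrist_force: [-1.3, 0.0, -0.7]
width: -0.5
```

```bash
python3 st.py
```

```text
[632.6  44.9  64.3] clock 21.25 F [-1.25  0.05 -0.67] Ftool [ 0.67  1.13 -0.53] r 126.8 ang 57.66 zang 62.78
```

Request:
drive_tool(motion=[-0.5,0,0,0,0,0,0,-1,0,0,0,0,0,0,-1.5,0,0,0,0,0,0,-2,0,0,0,0,0,0,-2,0,0,0,0,0,0,-2,0,0,0,0,0,0,-2,0,0,0,0,0,0,-2,0,0,0,0,0,0,0,0,0,0,0,0,0,0,0,0,0,0,0,0])

```text
clock: 22.25
eef_pos: [632.9, 45.1, 195.7]
orientation: [0.604, -0.369, 0.603, 0.368]
wrist_force: [-0.3, 1.3, -1.3]
width: 0.3
```

```bash
python3 st.py; python3 lat.py
python3 - <<'E'
from h import *
a,_=ctrl.camera("scene"); b,_=ctrl.camera("side")
cv2.imwrite("pics/both5.png",np.hstack([cv2.resize(a[90:290,130:380],(400,320)),cv2.resize(b[180:310,150:310],(400,320))]))
E
```

```text
[632.9  45.1 195.7] clock 22.25 F [-0.27  1.33 -1.29] Ftool [1.29 0.85 1.06] r 127.1 ang 57.57 zang 62.8
 peg 0 48 [692.  -38.7  80.9] 10.3
 peg -60 54 [ 650.6 -157.4   80.5] -47.6
 peg -120 41 [ 526.7 -179.9   79.9] -107.7
 peg 120 11 [487.   29.8  68.2] 130.1
 peg 180 33 [443.8 -87.1  84.4] 191.9
 bar 84 [570. 111.  77.] 88.17650408851858 103.15652770623593
 cheeks 125 98.7 94.6 104.1
 peg 0 50 [686.9 -36.8  79. ] 12.0
 peg -60 25 [ 646.7 -156.3   85.1] -48.6
 peg -120 31 [ 522.  -180.6   84.2] -110.0
 peg 120 51 [481.6  35.3  79. ] 130.1
 peg 180 47 [440.5 -83.8  78.7] 189.5
 bar 177 [569. 111.  79.] 88.38618371429024 112.47425286352544
 cheeks 176 100.4 95.1 105.8
```

View pics/both5.png

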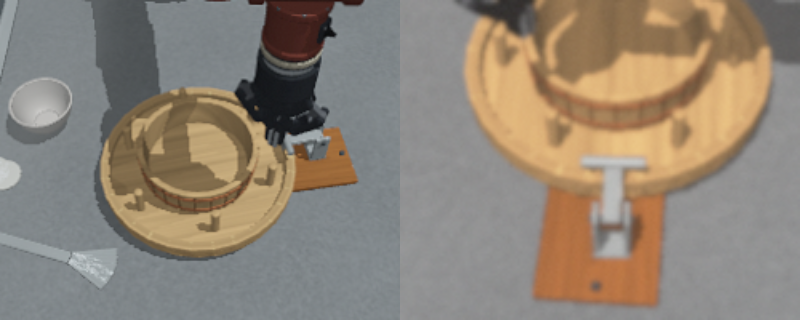

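The crossbar lies level and straddled by pegs (right panel 614,162). The table is at the lock angle and the robot is clear, so I hand in.

```bash
python3 -c "
from workcell import ctrl
print(ctrl.job_done())"
```

```text
the job is handed in; nothing more can be done
None
```

I folded the latch over onto the rim, then turned the turntable slowly by a peg until the nose dropped into the notch. I pushed on with about 10 N and handed the job in at about 22 s. No verdict is reported.

- **Nose in the notch:** the highest crossbar reading fell from 88 mm to about 79 mm. That drop fits the nose going in, although both readings are about 10 mm above what the geometry predicts.
- **Lock:** the turntable stopped dead. The force at the peg rose from 4.7 N to 10.1 N while the finger moved less than 0.1 mm. The highest total force I read at the wrist was about 12 N.
- **Angle:** the pegs ended about 30° either side of the latch, as they should when locked.
- **At hand-in:** the fingers were 196 mm above the counter, touching nothing. The bowl, the paddle and the spatula looked unmoved in the last picture; I did not measure them.

One move call was refused because I sent too few numbers. It moved nothing, and I sent a corrected, shorter move instead.

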